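Roll two tins up their wire runners until the catches hold them

TASK

Two food tins lie in the low mouths of their sloping wire runners. Gently push each one up its runner to the stop, past the sprung catch, so that the catch stands up behind it and it does not roll back when you let go. Only push them: do not pinch them or lift them out, and leave the tin that is already up in the third runner and everything else as it is.

Things in the scene. Friction and masses are not known exactly. Their poses are not given: they have to be found in the camera images.
- tin_a: steel food tin with a paper label, 75 mm across, 58 mm long, about 0.26 kg, lying on its side across its runner so that it rolls along it; origin on its axis at the end face on the lane's +y side (29 mm from the tin's middle), z along its axis to the lane's -y side; to be put away, starts in the low mouth of runner a
- tin_b: steel food tin with a paper label, 75 mm across, 58 mm long, about 0.26 kg, lying on its side across its runner so that it rolls along it; origin on its axis at the end face on the lane's +y side (29 mm from the tin's middle), z along its axis to the lane's -y side; to be put away, starts in the low mouth of runner b
- tin_c: steel food tin with a paper label, 75 mm across, 58 mm long, about 0.26 kg, lying on its side across its runner so that it rolls along it; origin on its axis at the end face on the lane's +y side (29 mm from the tin's middle), z along its axis to the lane's -y side; already put away behind the catch of runner c
- runner_a: fixed sloping lane of 5 mm bright steel wire for two tins, 74 mm wide outside, 64 mm inside, 210 mm long, rising 10 degrees away from the robot; origin on the worktop under its middle. A tin let go below the catch rolls back to the front lip; beyond the catch it rests against the catch
- lane_a (a point): middle of runner a's low front end, at the top of the two rails the tin rolls on; x up the slope along the lane, y across, z square to the rails. In mm here: front lip at x 3, 14.5 high; tin in the mouth: axis at x 35, z 38; side wires up to z 24.5; catch x 112; a tin held by the catch: axis x 143; tin against the end stop: axis x 159; wire arch at x 201, up to z 60
- catch_a (a joint): sprung catch of runner a, a steel flap 36 mm wide between the rails, 14 mm high: 0 = standing up from the rails; a tin rolling up folds it forward until it is flush (1.5 rad); it cannot fold the other way, and springs up by itself (under 0.02 N m) once a tin's axis has passed x = 152 mm in the lane
- runner_b: second runner, made exactly like runner a
- lane_b (a point): the same point and axes on runner b as lane_a on runner a; same dimensions
- catch_b (a joint): sprung catch of runner b, like catch_a
- runner_c: third runner, made exactly like runner a
- lane_c (a point): the same point and axes on runner c as lane_a on runner a; same dimensions
- catch_c (a joint): sprung catch of runner c, like catch_a
- pepper_mill: dark wooden pepper mill, 58 mm across, 170 mm tall, origin under its centre; loose, to be left alone
- salt: glass salt shaker with a metal top, 44 mm across, 90 mm tall, origin under its centre; loose, to be left alone
- mug: white mug with a leaf print, 82 mm across, 91 mm tall, origin under its centre; loose, to be left alone
- lemon: lemon, 78 x 55 x 56 mm, origin under its centre; loose, to be left alone
- spice: small spice jar with a black cap, 41 mm across, 105 mm tall, origin under its centre; loose, to be left alone

How it is judged:
By the outcome, as a careful person would: the job done as asked, in the order asked, and still so for the second after the job is handed in, with the robot touching nothing.
It also fails if it takes over 64 s, if anything falls off the work surface, if the arm or the gripper's body presses on something with over 40 N, if the wrist force passes 120 N, or if a joint passes its speed limit or range.

ROBOT

A 7-joint arm with a two-finger parallel gripper is mounted at the origin on a cart in front of the work surface, level with it; the furniture and walls round the work are solid. World frame = base frame: x ahead of the robot, y to its left, z up, the work surface at z = 0. Lengths are in mm, angles in rad, forces in N, time in s.
With the tool pointing down it reaches from about 350 to 900 mm from the base axis. Payload 8.1 kg.
Tool frame: the origin (TCP) lies midway between the tips of the shut fingers; the grasp point (between the pads) lies 19 mm behind it; z points along the fingers, y is the line along which they close (so a half turn about z gives the same grasp; the last joint's range is limited). The gripper opens to 85 mm and grips with 20 to 120 N. Pads are 22 mm wide; open, the fingers measure 114 mm over their backs; the gripper's body (76 mm by 85 mm) begins 54 mm behind the grasp point. The pads swing forward as they close: fully open they stand 13 mm farther back than shut.
Start: joints at [1.231, 0.434, 0.025, 1.573, -0.012, 1.134, -0.075], TCP at [146.596, -607.579, 204.823] pointing down, gripper open.
Joint ranges: [-2.62, 2.62], [-0.44, 2.09], [-1.27, 1.32], [0.08, 2.57], [-1.32, 4.46], [0.12, 2], [-2.74, 2.74]. Speed limits (rad/s): [2.22, 2.22, 3.01, 3.01, 3.14, 3.14, 3.14].

INTERFACE

Orientations are given as a unit quaternion [w, x, y, z].
In Python, from rig import env gives the robot as it stands.
- The arm moves only by the tool arm_command, never from a script. Its argument "increments" is one flat list of numbers, 4 for each row, row after row: the shift along the tool's x, y, z in cm, then the turn about the tool's z in rad. A call has 1 to 20 rows; each row shifts and turns the commanded pose from where the row before left it, along the tool's axes as they then stand; what a row does not reach is not made up. A row lasts 1/12 s, in which the tool goes at most 41.7 mm and 7.16 degrees, less where a joint would pass 70% of its speed; a pose out of reach is approached as far as the arm can. A call with a gripper value outside its range is refused whole. "hand" is the closure, from -1 (fully open) to 1 (shut), set as the call begins (left out, the last holds). The fingers move at their own pace and stop on an object; "grip_force" is the grip in N (left out, the last holds). Time passes only in rows, so rows that do not move let the fingers close. It gives the time, the measured TCP pose, the force, the opening and the grip force at its end, in the units of the state.
- env.get_obs(): the state, without advancing time (a new reading comes with each control period).
- env.get_image(name): name is "scene" or "top"; returns the picture (420x560x3 uint8, red, green, blue); there is no depth.
- env.camera_model(name): a dict with "vertical_fov" (degrees; the focal length in pixels is half the picture's height over the tangent of half this angle, whatever the lens; pixels are square), "cx", "cy" (the principal point, pixels), "k1" (the pictures are not rectified: a ray, as slopes to the right and down, at radius r is drawn at 1 + k1 r^2 times it, then the intrinsics apply), "R" (3x3) and "t" (3): a world point X has camera coordinates R X + t. Camera axes: x right, y down, z forward; pixel columns grow to the right and rows downward; lengths in mm; the calibration is good to about 2 mm. A picture is of the moment at which its call begins. camera_model takes no time and is no camera call.
- env.close_job(): hands the job in; it is judged then, once.
The state is a dict: "t": time; "joint_pos": joint angles; "joint_velocities": joint speeds; "effort": joint torques, N m; "tcp_pos": TCP position; "tcp_rot": TCP orientation; "contact_force": force on the tool from outside, world axes, zero at the start; "torque": the same for the moment, N m; "gripper_width": opening from 0.0 (shut) to 1.0 (fully open); "gripper_force": force on a finger pad.
Only numpy, scipy, OpenCV 4.12 (cv2) and the standard library are available. Lean on these libraries where they do the work, as an engineer would, in place of code of your own. Each camera call takes 0.05 s, during which the arm holds its last target. There are 200 camera calls.

## Working session

There is one attempt and no reset: what is moved stays moved. The work goes in short steps, Python scripts to look and compute and a tool call to move; the robot and the scene stay as the last step left them, time stands still between calls to the robot, and variables do not carry over. Pictures are saved under pics/ and viewed, at most 10 in all, crops included, and the job is handed in when it is done.

Besides the shell and the picture viewer there is one more tool, called by a JSON object that holds its "method" and its "body". arm_command: Moves the arm, as the interface text tells. Its arguments: {"type":"object","properties":{"increments":{"type":"array"},"hand":{"type":"number"},"grip_force":{"type":"number"}},"required":["increments"]}

```bash
mkdir -p pics; ls
python3 - <<'E'
from rig import env
import cv2
for n in("scene","top"):
    cv2.imwrite(f"pics/{n}0.png",cv2.resize(env.get_image(n)[:,:,::-1],(800,600),interpolation=cv2.INTER_CUBIC))
    m=env.camera_model(n);print({k:(v.tolist() if hasattr(v,'tolist') else v) for k,v in m.items()})
o=env.get_obs();print(o)
E
```

```text
pics
{'vertical_fov': 55.01975118980877, 'cx': 280.67931164440114, 'cy': 207.66147983122994, 'k1': -0.06611445871144025, 'R': [[-0.8969557785305576, -0.441934436383478, -0.012817382691457647], [-0.2844390190139835, 0.599010300938965, -0.7485192741882959], [0.3384741878238346, -0.6677429245656058, -0.6629891483799469]], 't': [459.91567253848035, 280.37935644560457, 1012.8063726091614]}
{'vertical_fov': 56.27296232077173, 'cx': 279.8960372363145, 'cy': 205.3352810616411, 'k1': -0.03282027509971221, 'R': [[0.0011761906185932304, -0.9999976365933525, 0.0018284920941462597], [-0.992546767320964, -0.001390240943636863, -0.12185639872744858], [0.12185865277580017, -0.0016715375641180041, -0.9925460567176916]], 't': [-93.04472519572079, 579.516048170089, 1079.9865510143231]}
{'t': 0.1, 'joint_pos': array([ 1.23143151,  0.43513645,  0.02499772,  1.57404184, -0.01157602,
        1.13401074, -0.07507291]), 'joint_velocities': array([-0.00062261, -0.00084264, -0.00132191, -0.00229681, -0.00108606,
        0.0001741 , -0.00065935]), 'effort': array([ 1.92065396e-03, -6.71746874e+01,  1.02725811e+00, -3.16902852e+01,
        1.57313776e-02,  7.23508027e-03,  1.09926873e-05]), 'tcp_pos': array([ 146.40036375, -607.08359825,  204.1014221 ]), 'tcp_rot': array([-7.06706629e-04,  9.93003934e-01,  1.18079042e-01, -1.66162874e-04]), 'contact_force': array([0.00479186, 0.52497178, 0.60742475]), 'torque': array([ 0.01635368,  0.01355916, -0.01791841]), 'gripper_force': 0.0, 'gripper_width': 1.0013493691136826}
```

View pics/scene0.png

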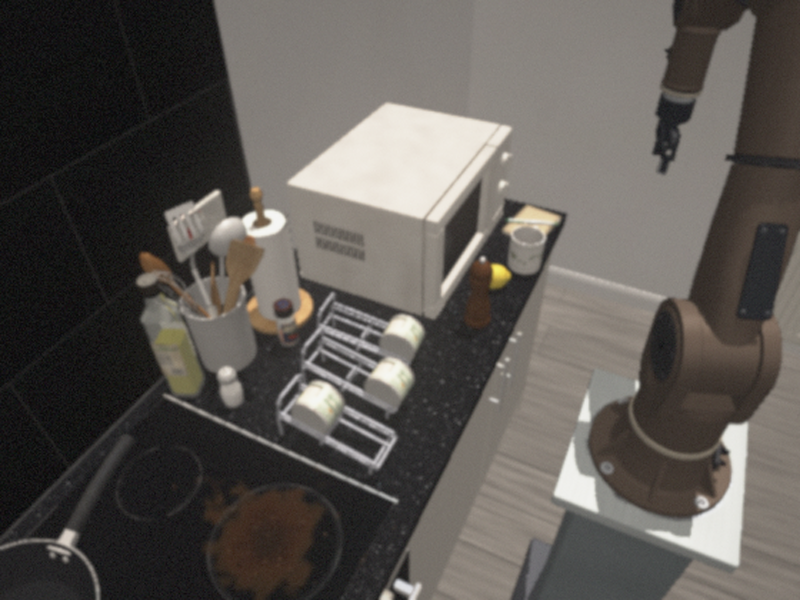

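View pics/top0.png

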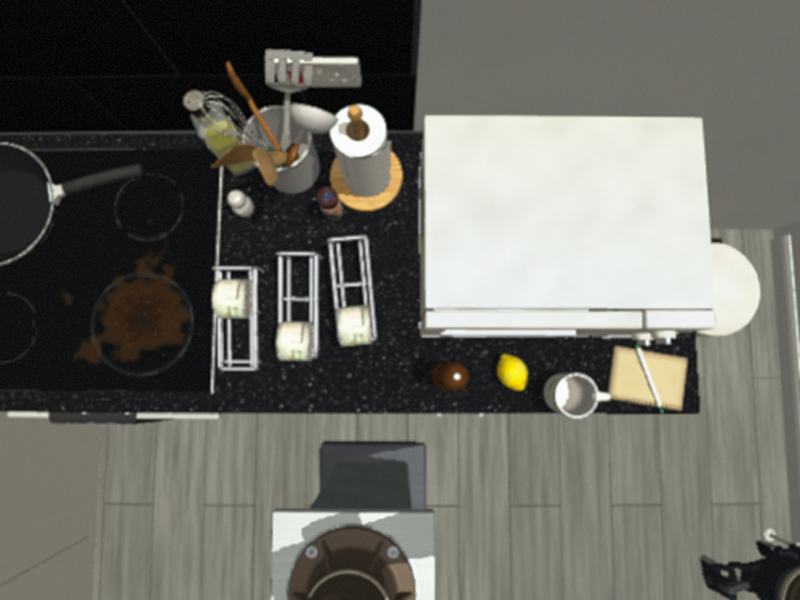

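The scene shows three runners: the one at left in the top view (tin at about 232,298 of the 800x600 picture) has its tin up. The middle one (tin 295,340) and the right one (tin 355,325) have theirs in the mouth. Next are enlarged crops.

```bash
cat > h.py <<'E'
import numpy as np, cv2
from rig import env
def cam(n):
    m=env.camera_model(n);f=210/np.tan(np.radians(m['vertical_fov']/2))
    return np.array([[f,0,m['cx']],[0,f,m['cy']],[0,0,1]]),np.array([m['k1'],0,0,0,0.]),np.array(m['R']),np.array(m['t'])
def proj(n,X):
    K,D,R,t=cam(n);return cv2.projectPoints(np.float64(X).reshape(-1,1,3),cv2.Rodrigues(R)[0],t,K,D)[0][:,0]
def unproj(n,px,z):
    K,D,R,t=cam(n);u=cv2.undistortPoints(np.float64(px).reshape(-1,1,2),K,D)[:,0]
    d=np.c_[u,np.ones(len(u))]@R;c=-R.T@t
    return c+d*((z-c[2])/d[:,2])[:,None]
def crop(n,x0,y0,w,h,s,fn,im=None):
    im=env.get_image(n)[:,:,::-1] if im is None else im
    cv2.imwrite(fn,cv2.resize(im[y0:y0+h,x0:x0+w],None,fx=s,fy=s,interpolation=cv2.INTER_CUBIC))
E
python3 - <<'E'
from h import *
crop("top",145,155,130,110,6,"pics/t1.png")
crop("scene",180,195,130,140,4.2,"pics/s1.png")
E
```

```text
(no output)
```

View pics/t1.png

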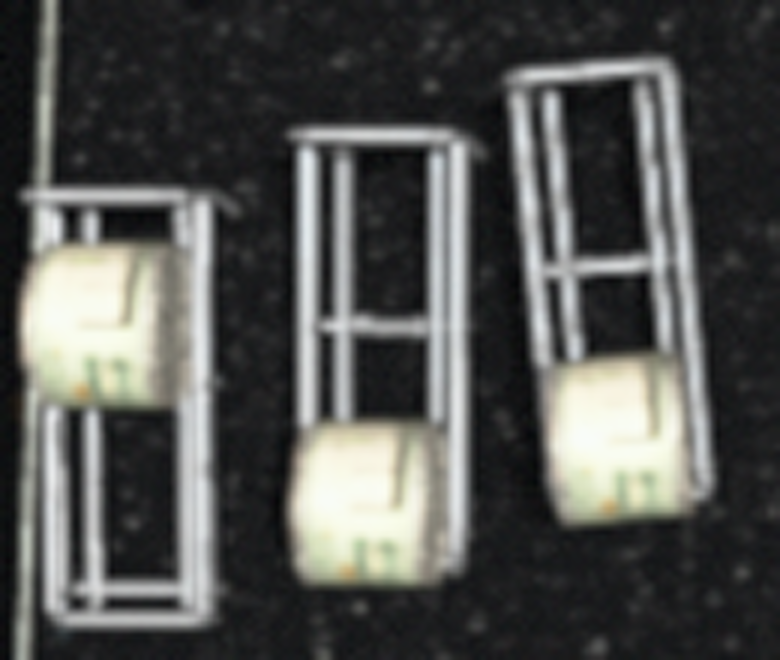

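View pics/s1.png

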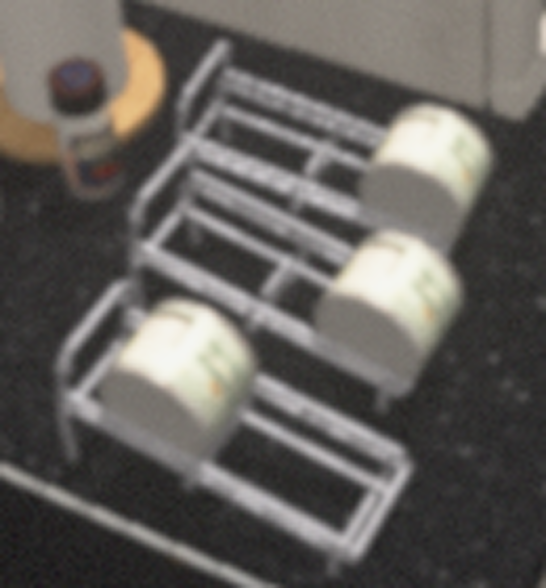

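```bash
cat > fit.py <<'E'
from h import *
from scipy.optimize import least_squares
from scipy.spatial.transform import Rotation as Ro
T=lambda u,v:(145+u/6-.42,155+v/6-.42)
S=lambda u,v:(180+u/4.2-.38,195+v/4.2-.38)
def pose(p,h): 
    return Ro.from_euler('ZY',[p[2],-np.radians(10)]).as_matrix(), np.array([p[0],p[1],h])
def cyl(p,h,ax):
    R,o=pose(p,h);a=np.linspace(0,2*np.pi,90)
    L=np.concatenate([np.c_[ax+37.5*np.cos(a),0*a+s,38+37.5*np.sin(a)] for s in(-29,29)])
    return L@R.T+o
obs={ # tin top umin,umax,vmin,vmax ; scene umin,umax,vmin ; arch top L,R ; arch scene far, near
'M':(35,(291,447,420,587),(316,465,228),((293,135),(468,133)),((190,143),(137,208))),
'R':(35,(545,695,352,525),(360,494,103),((508,75),(677,65)),((225,45),(182,105))),
'C':(143,(22,190,242,408),(103,257,298),((25,195),(212,193)),((125,285),(62,360)))}
def res(q):
    r=[]
    for i,(k,(ax,t,s,at,as_)) in enumerate(obs.items()):
        p=q[3*i:3*i+3];h=q[9];X=cyl(p,h,ax)
        a=proj("top",X);b=proj("scene",X)
        lo,hi=T(t[0],t[2]),T(t[1],t[3])
        r+=[a[:,0].min()-lo[0],a[:,0].max()-hi[0],a[:,1].min()-lo[1],a[:,1].max()-hi[1]]
        lo=S(s[0],s[2]);r+=[b[:,0].min()-lo[0],b[:,0].max()-S(s[1],0)[0],b[:,1].min()-lo[1]]
        R,o=pose(p,h)
        A=np.array([[201,35,58.5],[201,-35,58.5]])@R.T+o
        r+=list((proj("top",A)-[T(*c) for c in at]).ravel())
        r+=list((proj("scene",A)-[S(*c) for c in as_])[::-1].ravel()*.0+ (proj("scene",A[::-1])-[S(*c) for c in as_]).ravel())
    return np.array(r)
q=least_squares(res,[450,80,0,480,0,.1,440,200,0,15],loss='soft_l1').x
np.set_printoptions(suppress=True,precision=2)
print(q.round(3));print(res(q).reshape(3,-1))
np.save('q.npy',q)
E
python3 fit.py
```

```text
[457.12 107.09  -0.02 487.18  -8.96   0.1  430.33 223.3    0.    18.77]
[[ 0.84  1.   -0.18 -0.22 -0.67 -0.79  1.2   0.04  0.25 -3.    1.02  1.48
  -1.01 -0.28  0.08]
 [ 0.92  0.1  -0.35 -0.06 -0.68 -0.78  1.19  0.    0.96 -2.14  0.23  0.73
  -1.48  0.18 -0.48]
 [ 0.65  1.86 -0.07 -0.17 -1.5  -0.    0.6  -0.41  0.36 -5.48  0.6   0.64
  -1.92 -0.21 -0.06]]
```

```bash
cat >> h.py <<'E'
from scipy.spatial.transform import Rotation as Ro
def go(xyz,yaw=None):
    "turn first, then shift (cm) in turned tool axes, from the measured pose"
    o=env.get_obs();w,x,y,z=o['tcp_rot'];R=Ro.from_quat([x,y,z,w])
    c=np.arctan2(*R.as_matrix()[[1,0],0]);turn=0 if yaw is None else c-yaw
    R2=R*Ro.from_euler('z',turn)
    print('t',round(o['t'],2),'tcp',o['tcp_pos'].round(1),'yaw',round(c,3),'F',np.round(o['contact_force'],1),'turn',round(turn,3),'shift cm',(R2.inv().apply(np.array(xyz)-o['tcp_pos'])/10).round(2))
def lane(k,x,y,z):
    q=np.load('q.npy');i=dict(M=0,R=1,C=2)[k];p=q[3*i:3*i+3]
    return Ro.from_euler('ZY',[p[2],-np.radians(10)]).apply([x,y,z])+[p[0],p[1],q[9]]
E
python3 - <<'E'
from h import *
f=.7
print('mw top front-left',unproj("top",[[422*f,330*f]],260),'mill',unproj("top",[[455*f,375*f]],170),'edge',unproj("top",[[400*f,412*f]],0),'mw right',unproj("top",[[712*f,330*f]],260))
print('mug',unproj("top",[[572*f,394*f]],91))
for k in'MR':print(k,lane(k,35,0,38),lane(k,159,0,38))
go([420,90,230],-.02)
E
```

```text
mw top front-left [[ 494.01497903 -126.83086844  260.        ]] mill [[ 421.8810307  -187.00030314  170.        ]] edge [[344.50489387 -92.93725382   0.        ]] mw right [[ 494.00380817 -588.59713118  260.        ]]
mug [[ 384.96108583 -412.06402535   91.        ]]
M [484.98446356 106.63615587  62.26944433] [607.08433723 104.64173422  83.80181836]
R [514.92656799  -6.32682392  62.26944433] [636.49580176   5.21779687  83.80181836]
t 0.2 tcp [ 146.5 -607.2  204.3] yaw 0.237 F [-0.5  0.9  0.1] turn 0.257 shift cm [ 25.95 -70.26  -2.51]
```

{"method": "arm_command", "body": {"increments": [0,0,-0.3,0.0857,0,0,-0.3,0.0857,0,0,-0.3,0.0857,1.8,-2.6,-0.2,0,1.8,-2.6,-0.2,0,1.8,-2.6,-0.2,0,1.8,-2.6,-0.2,0,1.8,-2.6,-0.2,0,1.8,-2.6,-0.2,0,1.8,-2.6,-0.2,0,1.8,-2.6,-0.2,0,1.8,-2.6,-0.2,0,1.8,-2.6,-0.2,0], "hand": 1, "grip_force": 20}}

```text
t: 1.28
tcp_pos: [332.4, -349.9, 233.9]
tcp_rot: [0.0, 1.0, -0.01, 0.0]
contact_force: [0.5, -0.4, 0.1]
gripper_width: -0.001
gripper_force: 0.0
```

{"method": "arm_command", "body": {"increments": [0.4,-3.0,0,0,0.4,-3.0,0,0,0.4,-3.0,0,0,0.4,-3.0,0,0,0.4,-3.0,0,0,0.4,-3.0,0,0,0.4,-3.0,0,0,0.4,-3.0,0,0,0.4,-3.0,0,0,0.4,-3.0,0,0,0.4,-3.0,0,0,0.4,-3.0,0,0,0.4,-3.0,0,0,0.4,-3.0,0,0,0,0,0,0,0,0,0,0]}}

```text
t: 2.62
tcp_pos: [396.3, 68.9, 233.8]
tcp_rot: [-0.0, 1.0, -0.008, -0.0]
contact_force: [0.5, -1.0, -0.2]
gripper_width: -0.001
gripper_force: 0.0
```

Run:
```python
from h import *
go([405,107,52],-.02)
```

```text
t 2.62 tcp [396.3  68.9 233.8] yaw -0.017 F [ 0.5 -1.  -0.2] turn 0.003 shift cm [ 0.8  -3.82 18.18]
```

{"method": "arm_command", "body": {"increments": [0,-1.9,1,0,0,-1.9,2,0,0,0,2.5,0,0,0,2.5,0,0,0,2.5,0,0,0,2.5,0,0,0,2.0,0,0,0,2.0,0,0,0,1.2,0,0,0,0,0,0,0,0,0]}}

```text
t: 3.53
tcp_pos: [396.8, 104.4, 51.6]
tcp_rot: [0.0, 1.0, -0.011, -0.001]
contact_force: [-0.1, 0.1, 1.1]
gripper_width: 0.001
gripper_force: 0.0
```

Run:
```python
from h import *
go([436,106.8,52],-.02)
t=env.get_image("top")[:,:,::-1];s=env.get_image("scene")[:,:,::-1]
a=cv2.resize(t[155:275,145:275],(390,360),interpolation=cv2.INTER_CUBIC);b=cv2.resize(s[185:335,190:330],(390,418),interpolation=cv2.INTER_CUBIC)[:360]
cv2.imwrite("pics/p2.png",np.hstack([a,b]))
```

```text
t 3.53 tcp [396.8 104.4  51.6] yaw -0.021 F [-0.1  0.1  1.1] turn -0.001 shift cm [ 3.91 -0.32 -0.05]
```

View pics/p2.png

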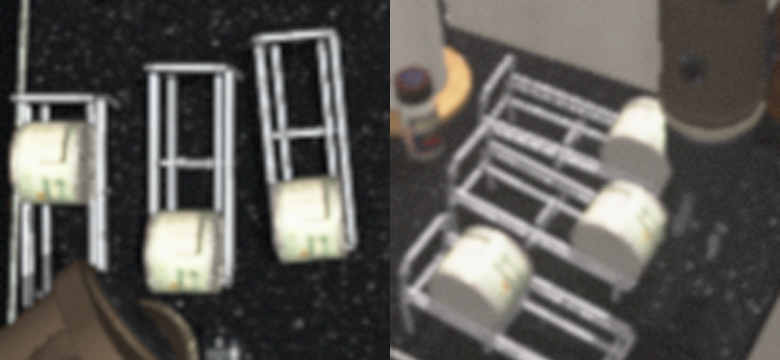

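Run:
```python
from h import *
print(proj("top",[[397,104,52],[397,104,125],[397,104,200],lane('M',35,0,76)]),proj("scene",[[397,104,52],[397,104,125]]))
t=env.get_image("top")[:,:,::-1];s=env.get_image("scene")[:,:,::-1]
a=cv2.resize(t[195:315,145:275],(390,360),interpolation=cv2.INTER_CUBIC);b=cv2.resize(s[205:325,255:385],(390,360),interpolation=cv2.INTER_CUBIC)
cv2.imwrite("pics/p3.png",np.hstack([a,b]))
```

```text
[[208.37039522 270.4945409 ]
 [203.27639169 271.71136144]
 [197.21977527 273.15737862]
 [204.78827768 240.20119878]] [[302.73338682 281.24292308]
 [303.4498489  262.78152427]]
```

View pics/p3.png

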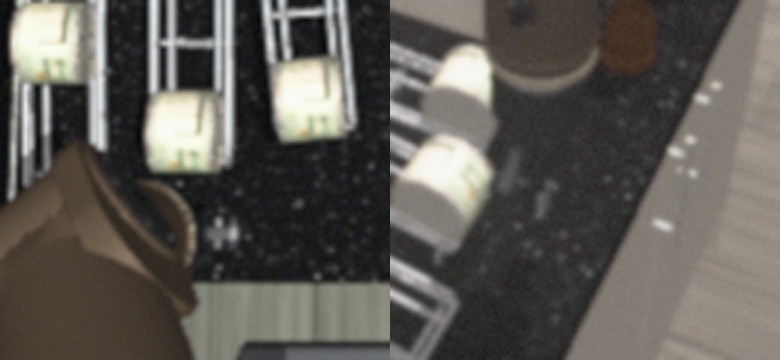

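{"method": "arm_command", "body": {"increments": [0.4,-0.1,0,0,0.4,-0.1,0,0,0.4,-0.05,0,0,0.4,0,0,0,0.4,0,0,0,0.4,0,0,0,0.4,0,0,0,0.3,0,0,0,0.3,0,-0.05,0,0.3,0,-0.05,0,0.3,0,-0.05,0,0.3,0,-0.05,0,0.3,0,-0.05,0,0.3,0,-0.05,0,0.3,0,-0.05,0,0.3,0,-0.05,0]}}

```text
t: 5.07
tcp_pos: [452.0, 106.8, 55.9]
tcp_rot: [0.0, 1.0, -0.01, -0.0]
contact_force: [-3.2, 1.1, 4.8]
gripper_width: 0.004
gripper_force: 3.1
```

{"method": "arm_command", "body": {"increments": [0.4,0,-0.07,0,0.4,0,-0.07,0,0.4,0,-0.07,0,0.4,0,-0.07,0,0.4,0,-0.07,0,0.4,0,-0.07,0,0.4,0,-0.07,0,0.4,0,-0.07,0,0.4,0,-0.07,0,0.4,0,-0.07,0,0.4,0,-0.07,0,0.4,0,-0.07,0,0.4,0,-0.07,0,0.4,0,-0.07,0,0.4,0,-0.07,0,0.4,0,-0.07,0,0.4,0,-0.07,0,0.4,0,-0.07,0]}}

```text
t: 6.57
tcp_pos: [524.0, 105.4, 68.5]
tcp_rot: [0.0, 1.0, -0.01, -0.0]
contact_force: [-4.0, 0.3, 5.2]
gripper_width: -0.001
gripper_force: 3.3
```

{"method": "arm_command", "body": {"increments": [0.3,0,-0.05,0,0.3,0,-0.05,0,0.3,0,-0.05,0,0.3,0,-0.05,0,0.2,0,-0.04,0,0.2,0,-0.04,0]}}

```text
t: 7.07
tcp_pos: [540.2, 105.1, 71.3]
tcp_rot: [0.0, 1.0, -0.01, -0.0]
contact_force: [-2.7, 0.1, 5.3]
gripper_width: -0.001
gripper_force: 2.6
```

{"method": "arm_command", "body": {"increments": [0.2,0,-0.04,0,0.2,0,-0.04,0,0.2,0,-0.04,0,0.2,0,-0.04,0,0.2,0,-0.04,0]}}

```text
t: 7.48
tcp_pos: [550.4, 104.8, 73.2]
tcp_rot: [0.0, 1.0, -0.01, 0.0]
contact_force: [-3.4, 0.4, 4.2]
gripper_width: 0.002
gripper_force: 2.3
```

{"method": "arm_command", "body": {"increments": [0.2,0,-0.04,0,0.2,0,-0.04,0,0.2,0,-0.04,0]}}

```text
t: 7.73
tcp_pos: [556.3, 104.7, 74.4]
tcp_rot: [0.0, 1.0, -0.01, -0.0]
contact_force: [-3.2, 0.1, 4.4]
gripper_width: 0.001
gripper_force: 2.6
```

Run:
```python
from h import *
go([558,104,73],-.02)
t=env.get_image("top")[:,:,::-1];s=env.get_image("scene")[:,:,::-1]
a=cv2.resize(t[155:275,145:275],(390,360),interpolation=cv2.INTER_CUBIC);b=cv2.resize(s[205:325,195:325],(390,360),interpolation=cv2.INTER_CUBIC)
cv2.imwrite("pics/p4.png",np.hstack([a,b]))
```

```text
t 7.73 tcp [556.3 104.7  74.4] yaw -0.02 F [-3.2  0.1  4.4] turn -0.0 shift cm [0.17 0.07 0.14]
```

View pics/p4.png

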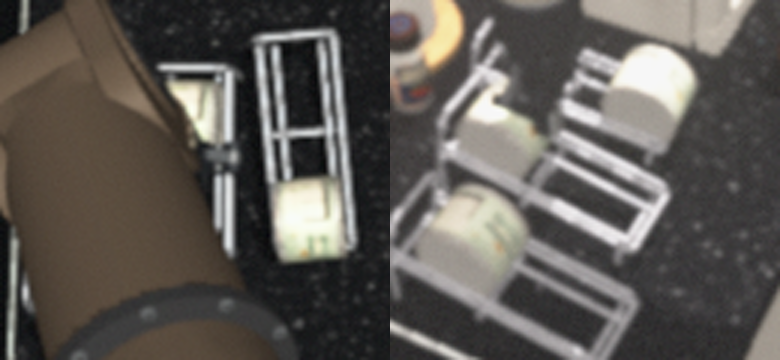

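The tin is near the top of the runner, with no stop force yet. I'll go on in small steps until the force rises.

{"method": "arm_command", "body": {"increments": [0.15,0,-0.03,0,0.15,0,-0.03,0]}}

```text
t: 8.0
tcp_pos: [559.1, 104.6, 75.0]
tcp_rot: [0.0, 1.0, -0.01, -0.0]
contact_force: [-3.4, 0.3, 4.7]
gripper_width: -0.0
gripper_force: 2.6
```

{"method": "arm_command", "body": {"increments": [0.15,0,-0.02,0]}}

```text
t: 8.08
tcp_pos: [560.7, 104.6, 75.2]
tcp_rot: [0.0, 1.0, -0.01, -0.0]
contact_force: [-3.3, -0.1, 5.3]
gripper_width: -0.001
gripper_force: 2.9
```

{"method": "arm_command", "body": {"increments": [0.1,0,-0.01,0]}}

```text
t: 8.17
tcp_pos: [561.8, 104.6, 75.4]
tcp_rot: [0.0, 1.0, -0.01, -0.0]
contact_force: [-4.2, 0.1, 5.1]
gripper_width: 0.004
gripper_force: 3.1
```

{"method": "arm_command", "body": {"increments": [0.1,0,-0.01,0,0.1,0,-0.01,0]}}

```text
t: 8.33
tcp_pos: [563.5, 104.6, 75.5]
tcp_rot: [0.0, 1.0, -0.01, -0.0]
contact_force: [-7.0, 0.4, 4.9]
gripper_width: -0.001
gripper_force: 4.3
```

{"method": "arm_command", "body": {"increments": [0.1,0,-0.01,0]}}

```text
t: 8.42
tcp_pos: [563.5, 104.6, 75.3]
tcp_rot: [0.0, 1.0, -0.01, -0.001]
contact_force: [-10.1, 1.6, 6.6]
gripper_width: 0.002
gripper_force: 5.8
```

{"method": "arm_command", "body": {"increments": [0.1,0,-0.01,0]}}

```text
t: 8.5
tcp_pos: [563.6, 104.5, 75.3]
tcp_rot: [0.0, 1.0, -0.01, -0.002]
contact_force: [-13.1, 0.1, 9.5]
gripper_width: -0.004
gripper_force: 7.6
```

Reached the stop, with the force rising at TCP x = 563.5. I'll back off slowly so the tin settles on the catch.

{"method": "arm_command", "body": {"increments": [-0.3,0,0,0,-0.2,0,0.03,0,-0.2,0,0.03,0,-0.2,0,0.03,0,-0.2,0,0.03,0,-0.2,0,0.03,0,-0.2,0,0.03,0,-0.2,0,0.03,0,-0.2,0,0.03,0,-0.2,0,0.03,0,-0.2,0,0.03,0,-0.2,0,0.03,0,-0.2,0,0.03,0,-0.3,0,0.03,0,-0.3,0,0,0,-0.3,0,0,0]}}

```text
t: 9.83
tcp_pos: [529.4, 105.3, 71.8]
tcp_rot: [0.0, 1.0, -0.01, -0.0]
contact_force: [-0.3, 0.2, 0.6]
gripper_width: 0.001
gripper_force: 0.0
```

{"method": "arm_command", "body": {"increments": [-1,0,0,0,-1.5,0,0,0,-2,0,0,0,-2.5,0,0,0,-2.5,0,0,0,-2,0,0,0,-1,0,0,0,-0.5,0,0,0,0,0,0,0]}}

```text
t: 10.58
tcp_pos: [399.3, 107.9, 72.0]
tcp_rot: [0.0, 1.0, -0.01, 0.0]
contact_force: [0.4, -0.7, -0.6]
gripper_width: -0.0
gripper_force: 0.0
```

Run:
```python
from h import *
q=np.load('q.npy');y=q[5];print(q[3:6])
go([440,-10,150],y)
p=lane('R',35,0,38);u=np.array([np.cos(y),np.sin(y),0])
print('R contact TCP',p-48.5*u,'end',lane('R',159,0,38)-45*u)
s=env.get_image("scene")[:,:,::-1]
crop("scene",190,195,150,140,4,"pics/p5.png",s)
```

```text
[ 4.87181749e+02 -8.96156472e+00  9.46794163e-02]
t 10.58 tcp [399.3 107.9  72. ] yaw -0.02 F [ 0.4 -0.7 -0.6] turn -0.115 shift cm [ 2.94 12.12 -7.79]
R contact TCP [466.6437873  -10.91191816  62.26944433] end [591.69734545   0.96358572  83.80181836]
```

View pics/p5.png

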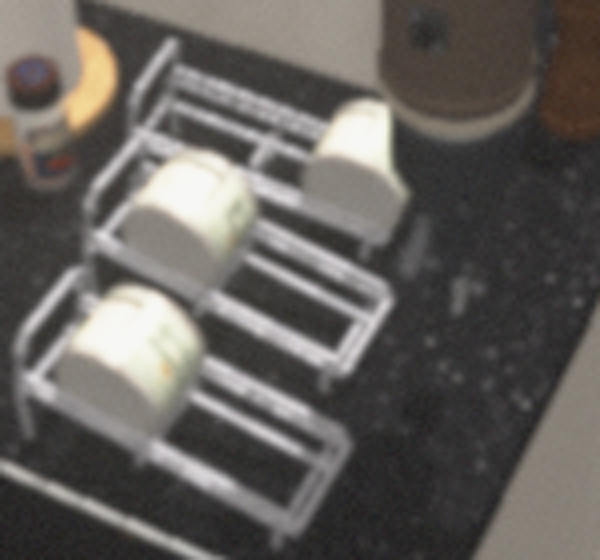

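The middle tin now sits in its runner as the left reference tin does, held behind the catch. Next is the right runner.

{"method": "arm_command", "body": {"increments": [0,0,0,-0.0575,0,0,0,-0.0575,0.05,1.5,0,0,0.05,2.2,0,0,0.05,2.2,0.3,0,0.05,2.2,0.4,0,0.1,2.2,0.5,0,0.1,1.6,0.5,0,0.03,0.55,0.2,0,0,0,0,0,0,0,0,0]}}

```text
t: 11.55
tcp_pos: [416.5, -15.0, 52.8]
tcp_rot: [-0.0, 0.999, 0.047, 0.0]
contact_force: [0.2, 0.3, 0.2]
gripper_width: -0.001
gripper_force: 0.0
```

Run:
```python
from h import *
go([460,-11.5,52],.0947)
```

```text
t 11.55 tcp [416.5 -15.   52.8] yaw 0.094 F [0.2 0.3 0.2] turn -0.001 shift cm [4.37 0.06 0.09]
```

{"method": "arm_command", "body": {"increments": [0.4,0,0,0,0.4,0,0,0,0.4,0,0,0,0.4,0,0,0,0.4,0,0,0,0.4,0,0,0,0.4,0,0,0,0.4,0,0,0,0.4,0,0,0,0.4,0,0,0,0.3,0,0,0,0.3,0,-0.05,0,0.3,0,-0.05,0,0.3,0,-0.05,0,0.3,0,-0.05,0,0.3,0,-0.05,0,0.3,0,-0.05,0,0.3,0,-0.05,0]}}

```text
t: 13.05
tcp_pos: [478.1, -9.8, 56.3]
tcp_rot: [0.0, 0.999, 0.047, -0.001]
contact_force: [-6.2, -0.5, 8.7]
gripper_width: -0.0
gripper_force: 4.9
```

{"method": "arm_command", "body": {"increments": [0.4,0,-0.07,0,0.4,0,-0.07,0,0.4,0,-0.07,0,0.4,0,-0.07,0,0.4,0,-0.07,0,0.4,0,-0.07,0,0.4,0,-0.07,0,0.4,0,-0.07,0,0.4,0,-0.07,0,0.4,0,-0.07,0]}}

```text
t: 13.88
tcp_pos: [518.1, -6.0, 63.5]
tcp_rot: [0.0, 0.999, 0.047, -0.001]
contact_force: [-6.8, -0.2, 7.8]
gripper_width: -0.0
gripper_force: 5.1
```

{"method": "arm_command", "body": {"increments": [0.4,0,-0.07,0,0.4,0,-0.07,0,0.4,0,-0.07,0,0.4,0,-0.07,0,0.4,0,-0.07,0,0.4,0,-0.07,0,0.4,0,-0.07,0,0.4,0,-0.07,0,0.3,0,-0.05,0,0.3,0,-0.05,0]}}

```text
t: 14.72
tcp_pos: [555.9, -2.4, 70.2]
tcp_rot: [0.0, 0.999, 0.047, -0.001]
contact_force: [-6.8, -0.8, 8.8]
gripper_width: 0.001
gripper_force: 5.5
```

{"method": "arm_command", "body": {"increments": [0.3,0,-0.05,0,0.3,0,-0.05,0,0.3,0,-0.05,0,0.3,0,-0.05,0,0.3,0,-0.05,0,0.2,0,-0.04,0]}}

```text
t: 15.22
tcp_pos: [573.1, -0.7, 73.2]
tcp_rot: [0.0, 0.999, 0.047, -0.001]
contact_force: [-6.2, 0.0, 8.5]
gripper_width: 0.001
gripper_force: 5.1
```

{"method": "arm_command", "body": {"increments": [0.2,0,-0.03,0,0.2,0,-0.03,0,0.15,0,-0.03,0]}}

```text
t: 15.47
tcp_pos: [578.6, -0.2, 74.1]
tcp_rot: [0.0, 0.999, 0.047, -0.001]
contact_force: [-5.3, -0.5, 8.4]
gripper_width: 0.0
gripper_force: 4.9
```

{"method": "arm_command", "body": {"increments": [0.15,0,-0.02,0,0.15,0,-0.02,0,0.15,0,-0.02,0,0.15,0,-0.02,0]}}

```text
t: 15.8
tcp_pos: [584.5, 0.4, 74.9]
tcp_rot: [0.0, 0.999, 0.047, -0.001]
contact_force: [-6.5, -0.6, 8.4]
gripper_width: -0.004
gripper_force: 4.7
```

{"method": "arm_command", "body": {"increments": [0.15,0,-0.02,0,0.15,0,-0.02,0]}}

```text
t: 15.97
tcp_pos: [587.4, 0.6, 75.2]
tcp_rot: [0.0, 0.999, 0.047, -0.001]
contact_force: [-6.4, -1.0, 9.3]
gripper_width: -0.003
gripper_force: 5.2
```

{"method": "arm_command", "body": {"increments": [0.1,0,-0.01,0,0.1,0,-0.01,0]}}

```text
t: 16.13
tcp_pos: [589.4, 0.8, 75.5]
tcp_rot: [0.0, 0.999, 0.047, -0.001]
contact_force: [-7.0, -0.8, 8.7]
gripper_width: 0.003
gripper_force: 5.1
```

{"method": "arm_command", "body": {"increments": [0.1,0,-0.01,0,0.1,0,-0.01,0]}}

```text
t: 16.3
tcp_pos: [591.3, 1.0, 75.6]
tcp_rot: [0.0, 0.999, 0.047, -0.001]
contact_force: [-5.7, -0.8, 8.9]
gripper_width: 0.004
gripper_force: 4.9
```

{"method": "arm_command", "body": {"increments": [0.1,0,-0.01,0,0.1,0,-0.01,0]}}

```text
t: 16.47
tcp_pos: [593.3, 1.2, 75.8]
tcp_rot: [0.0, 0.999, 0.047, -0.001]
contact_force: [-8.0, 0.0, 8.1]
gripper_width: -0.004
gripper_force: 5.8
```

{"method": "arm_command", "body": {"increments": [0.1,0,-0.01,0]}}

```text
t: 16.55
tcp_pos: [593.3, 1.2, 75.6]
tcp_rot: [0.0, 0.999, 0.047, -0.002]
contact_force: [-11.3, -0.8, 9.6]
gripper_width: -0.001
gripper_force: 7.4
```

This tin is at its stop too, with the force at 11 N and no further advance. I'll back off slowly, then clear.

{"method": "arm_command", "body": {"increments": [-0.2,0,0,0,-0.2,0,0.03,0,-0.2,0,0.03,0,-0.2,0,0.03,0,-0.2,0,0.03,0,-0.2,0,0.03,0,-0.2,0,0.03,0,-0.2,0,0.03,0,-0.2,0,0.03,0,-0.2,0,0.03,0,-0.2,0,0.03,0,-0.2,0,0.03,0,-0.2,0,0.03,0,-0.3,0,0.03,0,-0.3,0,0,0,-0.3,0,0,0]}}

```text
t: 17.88
tcp_pos: [560.3, -1.9, 71.7]
tcp_rot: [0.0, 0.999, 0.047, -0.0]
contact_force: [0.0, 0.1, 0.5]
gripper_width: 0.001
gripper_force: 0.0
```

{"method": "arm_command", "body": {"increments": [-1,0,0,0,-1.5,0,0,0,-2,0,0,0,-2.5,0,0,0,-2.5,0,0,0,-2.5,0,0,0,-2,0,0,0,-1,0,-0.5,0,0,0,-2,0,0,0,-3,0,0,0,-3,0,0,0,-1,0,0,0,0,0]}}

```text
t: 18.97
tcp_pos: [413.4, -15.8, 169.8]
tcp_rot: [0.0, 0.999, 0.047, 0.003]
contact_force: [0.8, -0.2, -0.5]
gripper_width: 0.003
gripper_force: 0.0
```

Run:
```python
from h import *
go([440,-10,150])
t=env.get_image("top")[:,:,::-1];s=env.get_image("scene")[:,:,::-1]
a=cv2.resize(t[155:275,145:275],(390,360),interpolation=cv2.INTER_CUBIC);b=cv2.resize(s[205:325,195:325],(390,360),interpolation=cv2.INTER_CUBIC)
cv2.imwrite("pics/p6.png",np.hstack([a,b]))
```

```text
t 18.97 tcp [413.4 -15.8 169.8] yaw 0.095 F [ 0.8 -0.2 -0.5] turn 0 shift cm [ 2.69 -0.33  2.  ]
```

View pics/p6.png

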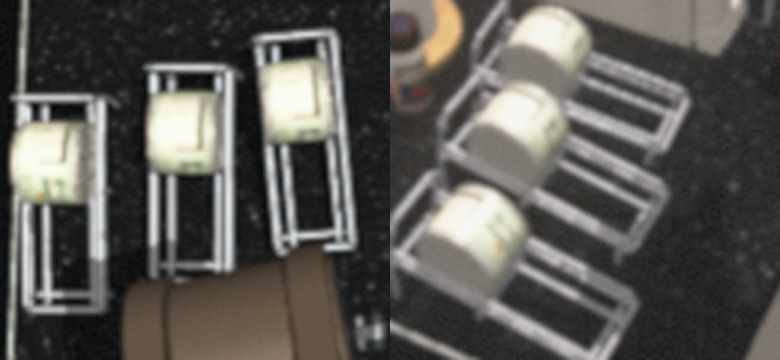

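All three tins sit equally far from their arches (about 24 px in the top crop at left), so both pushed tins are held behind their catches. The robot is clear of them.

```bash
python3 -c "
from rig import env
print(env.close_job())"
```

```text
the job is handed in; nothing more can be done
None
```

Both tins were pushed up to their stops and then settled back on their catches; nothing else was touched as far as the pictures show, and the job was handed in at about 19 s.

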